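# Hole saws back in order of size

## Task

Put the four blue hole saws away on the wooden strip, in order of size: one on each black pad, the smallest on the pad next to the yellow tag and the largest at the far end. Stand each upright, teeth down as it is now, in the middle of its pad, and let go; leave the orange tape measure where it lies.

Things in the scene. Friction and masses are not known exactly. Their poses are not given: they have to be found in the camera images.
- saw22_mid (a point): the smallest of four hole saws: a blue steel cup with bright teeth at the bottom and a small round dark bore in the flat top; a rigid upright cylinder 22 mm in diameter and 45 mm tall, loose, about 60 g, standing teeth down. This point is its centre, 22.5 mm above its underside; z is up along its axis
- saw32_mid (a point): the second smallest of four hole saws: a blue steel cup with bright teeth at the bottom and a small round dark bore in the flat top; a rigid upright cylinder 32 mm in diameter and 45 mm tall, loose, about 100 g, standing teeth down. This point is its centre, 22.5 mm above its underside; z is up along its axis
- saw45_mid (a point): the second largest of four hole saws: a blue steel cup with bright teeth at the bottom and a small round dark bore in the flat top; a rigid upright cylinder 45 mm in diameter and 45 mm tall, loose, about 160 g, standing teeth down. This point is its centre, 22.5 mm above its underside; z is up along its axis
- saw60_mid (a point): the largest of four hole saws: a blue steel cup with bright teeth at the bottom and a small round dark bore in the flat top; a rigid upright cylinder 60 mm in diameter and 45 mm tall, loose, about 260 g, standing teeth down. This point is its centre, 22.5 mm above its underside; z is up along its axis
- pad1: the leftmost (+y end) of four alike square black rubber pads in a straight row, 90 mm from centre to centre, fixed on a wooden strip (85 x 430 x 10 mm, lying flat on the bench) whose length runs along the pads' y axis. Pad 66 x 66 mm, 4 mm thick; origin at the centre of its underside, 10 mm above the bench, so its top is 14 mm above the bench; z up
- pad2: the second from the left of four alike square black rubber pads in a straight row, 90 mm from centre to centre, fixed on a wooden strip (85 x 430 x 10 mm, lying flat on the bench) whose length runs along the pads' y axis. Pad 66 x 66 mm, 4 mm thick; origin at the centre of its underside, 10 mm above the bench, so its top is 14 mm above the bench; z up
- pad3: the third from the left of four alike square black rubber pads in a straight row, 90 mm from centre to centre, fixed on a wooden strip (85 x 430 x 10 mm, lying flat on the bench) whose length runs along the pads' y axis. Pad 66 x 66 mm, 4 mm thick; origin at the centre of its underside, 10 mm above the bench, so its top is 14 mm above the bench; z up
- pad4: the rightmost (-y end) of four alike square black rubber pads in a straight row, 90 mm from centre to centre, fixed on a wooden strip (85 x 430 x 10 mm, lying flat on the bench) whose length runs along the pads' y axis. Pad 66 x 66 mm, 4 mm thick; origin at the centre of its underside, 10 mm above the bench, so its top is 14 mm above the bench; z up
- tag_yellow: the yellow tag, 70 x 28 x 6 mm, fixed flat on one end of the wooden strip, 60 mm from the centre of the end pad next to it; it may be at either end (the other end carries a grey tag of the same shape). Origin at the centre of its underside, 10 mm above the bench
- tape: an orange tape measure, 72 x 66 x 36 mm, loose, lying flat to the left beside the work; origin at the centre of its underside. Not part of the job. (A hammer, far right, and a black battery pack, far left, lie about too)

How it is judged:
At the end, for the whole second after the job is handed in: Counting from the yellow tag, the 22, 32, 45 and 60 mm saws stand on the first, second, third and fourth pad, each within 14 mm of its pad's centre, upright (within 0.12 rad, teeth down), resting on the pad (centre 30 to 45 mm above the bench), released and at rest (angle between each of saw22_mid, saw32_mid, saw45_mid, saw60_mid's own z axis and vertical below 0.12 rad and height (world z) of saw22_mid between 0.03 and 0.045 m and linear speed of each of saw22, saw32, saw45, saw60 below 0.02 m/s and angular speed of each of saw22, saw32, saw45, saw60 below 0.2 rad/s and height (world z) of saw32_mid between 0.03 and 0.045 m and height (world z) of saw45_mid between 0.03 and 0.045 m and height (world z) of saw60_mid between 0.03 and 0.045 m and ((horizontal distance between tag_yellow and pad1 below 0.09 m and horizontal distance between saw22_mid and pad1 below 0.014 m and horizontal distance between saw32_mid and pad2 below 0.014 m and horizontal distance between saw45_mid and pad3 below 0.014 m and horizontal distance between saw60_mid and pad4 below 0.014 m) or (horizontal distance between tag_yellow and pad4 below 0.09 m and horizontal distance between saw22_mid and pad4 below 0.014 m and horizontal distance between saw32_mid and pad3 below 0.014 m and horizontal distance between saw45_mid and pad2 below 0.014 m and horizontal distance between saw60_mid and pad1 below 0.014 m))); the robot touches nothing.
It fails at once if the tape measure is moved by more than 30 mm (distance of tape from where it was at the start of the episode above 0.03 m).
It also fails if it takes over 104 s, if anything falls off the work surface, if the arm or the gripper's body presses on something with over 40 N, if the wrist force passes 120 N, or if a joint passes its speed limit or range.

## Robot

A 6-joint arm with a two-finger parallel gripper is mounted at the origin on the work surface. World frame = base frame: x ahead of the robot, y to its left, z up, the work surface at z = 0. Lengths are in m, angles in rad, forces in N, time in s.
With the tool pointing down it reaches from about 0.275 to 0.825 m from the base axis. Payload 5.2 kg.
Tool frame: the origin (TCP) lies on the centre line of the jaws, within the pads' length; the fingertips stand 17 mm ahead of it and the grasp point (between the pads) lies 2 mm behind it; z points along the fingers, y is the line along which they close (so a half turn about z gives the same grasp; the last joint's range is limited). The gripper opens to 93 mm and grips with 3 to 60 N. Pads are 15 mm wide; open, the fingers measure 128 mm over their backs; the gripper's body (75 mm by 188 mm) begins 65 mm behind the grasp point.
Start: joints at [0.923, 0.259, 1.535, -0, 1.348, -0.203], TCP at [0.237, 0.496, 0.201] pointing down, gripper open.
Joint ranges: [-3.14, 3.14], [-0.91, 2.08], [0.19, 2.58], [-1.22, 4.36], [0.22, 2.71], [-3.12, 3.12]. Speed limits (rad/s): [2.57, 2.57, 3.14, 3.14, 3.14, 3.14].

## Interface

Orientations are given as a 3x3 rotation matrix whose columns are the frame's x, y, z axes.
In Python, from station import bot gives the robot as it stands. The module is installed in compiled form; this text tells all that it offers.
- The arm moves only by the tool send_rows, never from a script. Its argument "commands" is a list of rows, each an object with "dp": the shift along the tool's x, y, z in mm, a list of three; "yaw": the turn about the tool's z in degrees. A call has 1 to 8 rows; each row shifts and turns the commanded pose from where the row before left it, along the tool's axes as they then stand; what a row does not reach is not made up. A row lasts 1/8 s, in which the tool goes at most 62.5 mm and 10.7 degrees, less where a joint would pass 70% of its speed; a pose out of reach is approached as far as the arm can. A call is refused whole if a number of a shift passes 62.5 or a number of a turn 10.7, either way. A call with a gripper value outside its range is refused whole. "fingers" is the closure, from 0 (fully open) to 1 (shut), set as the call begins (left out, the last holds). The fingers move at their own pace and stop on an object; "newtons" is the grip in N (left out, the last holds). Time passes only in rows, so rows that do not move let the fingers close. It gives the time, the measured TCP pose, the force, the opening and the grip force at its end, in the units of the state.
- bot.read_state(): the state, without advancing time (a new reading comes with each control period).
- bot.get_image(name): name is "scene" or "top" or "wrist"; returns a dict with "frame" (384x512x3 uint8, red, green, blue), "fovy" (degrees; the focal length in pixels is half the picture's height over the tangent of half this angle, whatever the lens; pixels are square), "cx", "cy" (the principal point, pixels), "world_from_camera" (4x4, takes a point from camera to world coordinates); the wrist camera has in their place "hand_eye" (4x4, takes a point from camera to tool coordinates, whose origin is the TCP and whose axes are the flange's). Camera axes: x right, y up, looking along -z (the intrinsics and any distortion apply to the point x, -y, -z); pixel columns grow to the right and rows downward; lengths in m; the calibration is good to about 2 mm. A picture is of the moment at which its call begins: read the wrist's pose just before it. There is no depth.
- bot.finish_job(): hands the job in; it is judged then, once.
Trained networks look in the newest picture that a camera, given by its name, has taken for a name from the list of things; names that differ only in an ending like _2 or _b are one class to them, and where a whole thing is asked for, a point or a joint stands for the part that bears it (a point fixed in the world has none). Each returns a list of dicts, best first, with "score" (0 to 1); they miss things now and then, are a little off and sometimes report something else, mostly with a low value. They report only what shows in the picture. A call takes as long as a camera call.
- bot.find_in(camera, query): "centre" ([x, y, z] in m, in world coordinates, good to about 4 mm: the middle of the surface that is visible of it).
- bot.outline_of(camera, query): "pixels" (384x512 bool, what is visible of it).
- bot.landmark_of(camera, query): "centre" ([x, y, z] in m, in world coordinates, good to about 4 mm: a listed point, or the origin of a listed thing).
The state is a dict: "time": time; "joints": joint angles; "dq": joint speeds; "tau": joint torques, N m; "position": TCP position; "eef_rot": TCP orientation; "contact_force": force on the tool from outside, world axes, zero at the start; "ft_torque": the same for the moment, N m; "opening": opening from 0.0 (shut) to 1.0 (fully open); "gripper_force": force on a finger pad.
Only numpy, scipy, OpenCV 4.12 (cv2) and the standard library are available. Lean on these libraries where they do the work, as an engineer would, in place of code of your own. Each camera call takes 0.05 s, during which the arm holds its last target. There are 200 camera calls.

## Working session

There is one attempt and no reset: what is moved stays moved. The work goes in short steps, Python scripts to look and compute and a tool call to move; the robot and the scene stay as the last step left them, time stands still between calls to the robot, and variables do not carry over. Pictures are saved under pics/ and viewed, at most 14 in all, crops included, and the job is handed in when it is done.

Besides the shell and the picture viewer there is one more tool, called after "Request:" as name(argument=value, ...), one argument or row to a line, values as JSON. send_rows: Moves the arm, as the interface text tells. Its arguments: {"type":"object","properties":{"commands":{"type":"array","items":{"type":"object","properties":{"dp":{"type":"array","items":{"type":"number"}},"yaw":{"type":"number"}}}},"fingers":{"type":"number"},"newtons":{"type":"number"}},"required":["commands"]}

```bash
mkdir -p pics
python3 - <<'E'
from station import bot
import cv2, numpy as np
s=bot.read_state(); print(s['time'],s['position'],np.round(s['eef_rot'],3).tolist(),s['opening'])
for c in ('top','scene'):
    im=bot.get_image(c); cv2.imwrite(f'pics/{c}0.png',im['frame'][:,:,::-1])
for n in ['saw22_mid','saw32_mid','saw45_mid','saw60_mid','pad1','pad2','pad3','pad4','tag_yellow','tape']:
    for c in ('top','scene'):
        r=bot.landmark_of(c,n)
        print(n,c,[(np.round(d['centre'],3).tolist(),round(d['score'],2)) for d in r[:3]])
print(bot.read_state()['time'])
E
```

```text
0.0 [0.23627062 0.49601053 0.20062845] [[-0.903, 0.43, -0.001], [0.43, 0.903, -0.001], [0.0, -0.002, -1.0]] 0.999869708107053
saw22_mid top [([0.466, 0.061, 0.021], 0.43)]
saw22_mid scene [([0.462, 0.057, 0.024], 0.58)]
saw32_mid top [([0.453, -0.083, 0.027], 0.49)]
saw32_mid scene [([0.45, -0.087, 0.021], 0.79), ([0.635, 0.074, 0.008], 0.68)]
saw45_mid top [([0.462, 0.258, 0.023], 0.51)]
saw45_mid scene [([0.463, 0.255, 0.022], 0.76)]
saw60_mid top [([0.63, -0.106, 0.013], 0.54), ([0.451, -0.081, 0.023], 0.45), ([0.639, 0.219, 0.011], 0.17)]
saw60_mid scene [([0.439, -0.255, 0.02], 0.66), ([0.464, 0.061, 0.026], 0.18)]
pad1 top [([0.633, 0.163, 0.01], 0.95), ([0.63, -0.11, 0.009], 0.86), ([0.634, 0.076, 0.008], 0.85)]
pad1 scene [([0.627, -0.102, 0.013], 0.95), ([0.631, 0.162, 0.013], 0.82), ([0.634, 0.074, 0.008], 0.58)]
pad2 top [([0.633, 0.163, 0.01], 0.95), ([0.63, -0.11, 0.009], 0.86), ([0.634, 0.076, 0.008], 0.85)]
pad2 scene [([0.627, -0.102, 0.013], 0.95), ([0.631, 0.162, 0.013], 0.82), ([0.634, 0.074, 0.008], 0.58)]
pad3 top [([0.633, 0.163, 0.01], 0.95), ([0.63, -0.11, 0.009], 0.86), ([0.634, 0.076, 0.008], 0.85)]
pad3 scene [([0.627, -0.102, 0.013], 0.95), ([0.631, 0.162, 0.013], 0.82), ([0.634, 0.074, 0.008], 0.58)]
pad4 top [([0.633, 0.163, 0.01], 0.95), ([0.63, -0.11, 0.009], 0.86), ([0.634, 0.076, 0.008], 0.85)]
pad4 scene [([0.627, -0.102, 0.013], 0.95), ([0.631, 0.162, 0.013], 0.82), ([0.634, 0.074, 0.008], 0.58)]
tag_yellow top [([0.638, 0.219, 0.009], 0.51), ([0.632, 0.165, 0.01], 0.4), ([0.451, -0.079, 0.024], 0.25)]
tag_yellow scene [([0.633, 0.224, 0.015], 0.78)]
tape top [([0.5, 0.399, -0.004], 0.62), ([0.628, -0.013, 0.01], 0.38)]
tape scene [([0.498, 0.399, 0.001], 0.72), ([0.464, 0.253, 0.021], 0.44), ([0.628, -0.015, 0.012], 0.25)]
1.1
```

View pics/top0.png

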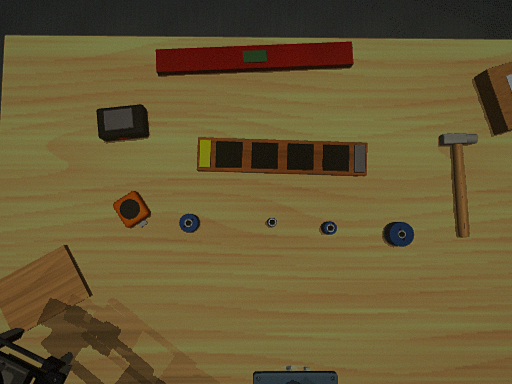

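View pics/scene0.png

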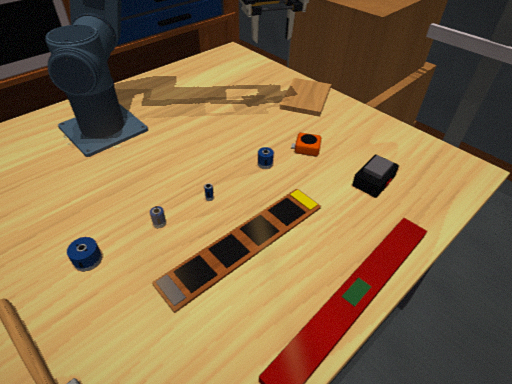

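The top view shows the yellow tag at the left (+y) end (205,152), the pads at columns 229–336, and the saws at (189,222), (271,222), (329,228) and (398,234). The scene view agrees. That makes 22→pad1, 32→pad2, 45→pad3 and 60→pad4. I'll turn the tool so the jaws close along x, across the row.

Request:
send_rows(
  commands=[
    {"dp": [0, 0, 0], "yaw": 9.2},
    {"dp": [0, 0, 0], "yaw": 9.2},
    {"dp": [0, 0, 0], "yaw": 9.2},
    {"dp": [0, 0, 0], "yaw": 9.2},
    {"dp": [0, 0, 0], "yaw": 9.2},
    {"dp": [0, 0, 0], "yaw": 9.2},
    {"dp": [0, 0, 0], "yaw": 9.3},
  ],
  fingers=0,
  newtons=30,
)

```text
time: 1.98
position: [0.2366, 0.4965, 0.2014]
eef_rot: [[0.005, 1.0, -0.0], [1.0, -0.005, -0.0], [-0.0, -0.0, -1.0]]
contact_force: [-1.1, -0.1, -0.4]
opening: 0.999
gripper_force: 0.0
```

Request:
send_rows(
  commands=[
    {"dp": [-40, 38, 0], "yaw": 0},
    {"dp": [-40, 38, 0], "yaw": 0},
    {"dp": [-40, 38, 0], "yaw": 0},
    {"dp": [-40, 38, 0], "yaw": 0},
    {"dp": [-40, 38, 0], "yaw": 0},
    {"dp": [-40, 36, 20], "yaw": 0},
    {"dp": [0, 0, 20], "yaw": 0},
    {"dp": [0, 0, 0], "yaw": 0},
  ],
)

```text
time: 2.98
position: [0.4619, 0.2556, 0.16]
eef_rot: [[0.001, 1.0, -0.004], [1.0, -0.001, -0.001], [-0.001, -0.004, -1.0]]
contact_force: [-0.5, -0.3, 0.9]
opening: 0.998
gripper_force: 0.0
```

```bash
cat > look.py <<'E'
from station import bot
import cv2, numpy as np, sys
def look(n,pic=None,cam='wrist'):
    s=bot.read_state(); im=bot.get_image(cam)
    if pic: cv2.imwrite(f'pics/{pic}.png',im['frame'][:,:,::-1])
    p=s['position']
    print('t',round(s['time'],2),'tcp',np.round(p,4),'open',round(s['opening'],3),'rot',np.round(s['eef_rot'][:2],3).tolist())
    for d in bot.landmark_of(cam,n)[:3]:
        c=np.array(d['centre']); v=s['eef_rot'].T@(c-p) if hasattr(s['eef_rot'],'T') else np.array(s['eef_rot']).T@(c-p)
        print(n,np.round(c,4),'tool mm',np.round(v*1000,1),round(d['score'],2))
if __name__=='__main__': look(*sys.argv[1:])
E
python3 look.py saw45_mid w45
```

```text
t 2.98 tcp [0.4619 0.2556 0.16  ] open 0.998 rot [[0.001, 1.0, -0.004], [1.0, -0.001, -0.001]]
saw45_mid [0.4692 0.2588 0.0252] tool mm [  3.4   7.8 134.8] 0.61
```

View pics/w45.png

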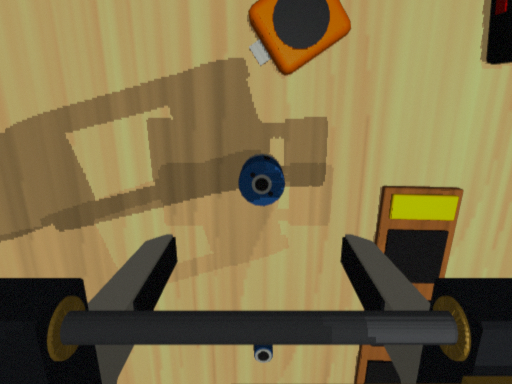

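The wrist view shows the 45 mm saw at (262,180), nearly midway between the fingers (columns 176 and 342), with the tape well clear at (300,30). I'll descend and grip.

Request:
send_rows(
  commands=[
    {"dp": [1, 2, 30], "yaw": 0},
    {"dp": [0, 0, 30], "yaw": 0},
    {"dp": [0, 0, 30], "yaw": 0},
    {"dp": [0, 0, 25], "yaw": 0},
    {"dp": [0, 0, 19], "yaw": 0},
    {"dp": [0, 0, 0], "yaw": 0},
  ],
)

```text
time: 3.82
position: [0.4639, 0.2582, 0.0273]
eef_rot: [[-0.002, 1.0, -0.001], [1.0, 0.002, -0.0], [-0.0, -0.001, -1.0]]
contact_force: [0.8, 0.1, 0.7]
opening: 1.0
gripper_force: 0.0
```

Request:
send_rows(
  commands=[
    {"dp": [0, 0, 0], "yaw": 0},
    {"dp": [0, 0, 0], "yaw": 0},
    {"dp": [0, 0, 0], "yaw": 0},
    {"dp": [0, 0, 0], "yaw": 0},
    {"dp": [0, 0, 0], "yaw": 0},
    {"dp": [0, 0, 0], "yaw": 0},
  ],
  fingers=1,
)

```text
time: 4.58
position: [0.4644, 0.2576, 0.028]
eef_rot: [[-0.0, 1.0, -0.001], [1.0, 0.0, 0.0], [0.0, -0.001, -1.0]]
contact_force: [-7.9, 0.1, 14.1]
opening: 0.407
gripper_force: 9.2
```

Request:
send_rows(
  commands=[
    {"dp": [0, 0, 0], "yaw": 0},
    {"dp": [0, 0, 0], "yaw": 0},
    {"dp": [0, 0, 0], "yaw": 0},
    {"dp": [0, 0, 0], "yaw": 0},
  ],
)

```text
time: 5.08
position: [0.4586, 0.2578, 0.0302]
eef_rot: [[-0.001, 1.0, -0.01], [1.0, 0.001, -0.001], [-0.001, -0.01, -1.0]]
contact_force: [-22.8, -0.2, 40.0]
opening: 0.191
gripper_force: 31.5
```

```bash
python3 look.py saw45_mid w45b
```

```text
t 5.08 tcp [0.4586 0.2578 0.0302] open 0.191 rot [[-0.001, 1.0, -0.01], [1.0, 0.001, -0.001]]
saw45_mid [0.4708 0.258  0.0258] tool mm [ 0.2 12.3  4.3] 0.83
```

View pics/w45b.png

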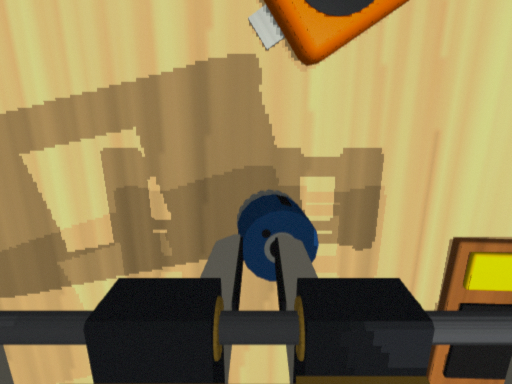

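The grasp looks wrong: the opening is only about 18 mm and there is a 40 N upward push. In the wrist view the right finger overlaps the saw top near (285,250). I'll check from the side.

Run:
```python
from station import bot
import cv2, numpy as np
a=bot.get_image('scene')['frame'][:,:,::-1]; b=bot.get_image('wrist')['frame'][:,:,::-1]
z=lambda i,x,y,w,h:cv2.resize(i[y:y+h,x:x+w],(400,400),interpolation=cv2.INTER_CUBIC)
cv2.imwrite('pics/chk.png',np.hstack([z(a,215,80,110,110),z(b,190,170,160,160)]))
```

```text
(no output)
```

View pics/chk.png

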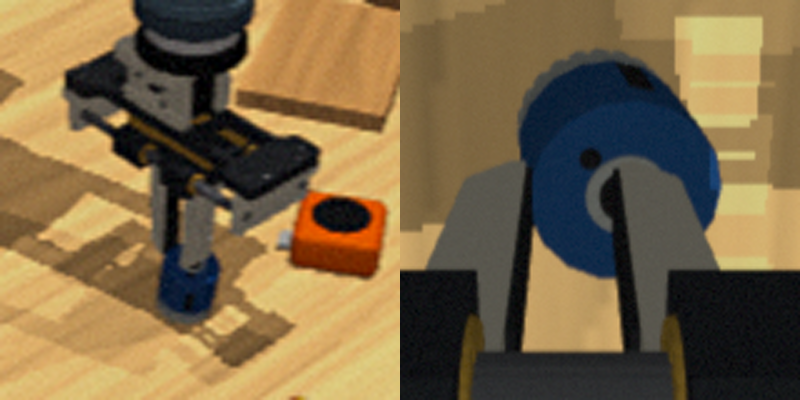

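The +x finger sits on the saw's top near the bore, instead of beside it. I'll compare the reported heights with the side view.

```bash
cat > proj.py <<'E'
import numpy as np
def proj(im,P,wfc=None):
    T=np.linalg.inv(im['world_from_camera'] if wfc is None else wfc); q=T@np.append(P,1)
    f=192/np.tan(np.radians(im['fovy'])/2)
    return np.round([im['cx']+f*q[0]/-q[2], im['cy']-f*q[1]/-q[2]],1)
E
python3 - <<'E'
from station import bot
from proj import proj
import numpy as np
s=bot.read_state(); im=bot.get_image('scene'); w=bot.get_image('wrist')
print({k:v for k,v in w.items() if k not in('frame',)}, [k for k in im])
p=np.array(s['position']);R=np.array(s['eef_rot']);print(p,s['contact_force'],s['opening'],s['joints'])
T=np.eye(4);T[:3,:3]=R;T[:3,3]=p; wc=T@np.array(w['hand_eye'])
for n,P in [('top',[.468,.258,.045]),('bot',[.468,.258,0]),('tip+',p+R@[0,9,17]),('tip-',p+R@[0,-9,17])]:
    print(n,np.round(P,3),'scene',proj(im,P),'wrist',proj(w,P,wc))
E
```

```text
{'fovy': 61.258789944420144, 'cx': 258.52095070045596, 'cy': 196.23086445016557, 'hand_eye': array([[ 3.92212882e-04,  9.55476710e-01,  2.95066267e-01,
         8.43201011e-02],
       [ 9.99998852e-01,  5.71371002e-05, -1.51425510e-03,
        -7.59318247e-04],
       [-1.46369471e-03,  2.95066522e-01, -9.55475591e-01,
        -1.83728185e-01],
       [ 0.00000000e+00,  0.00000000e+00,  0.00000000e+00,
         1.00000000e+00]])} ['frame', 'fovy', 'cx', 'cy', 'world_from_camera']
[0.45855041 0.25773151 0.03017721] [-23.47913861  -1.78067617  39.22502146] 0.19339475139019321 [0.2981277  0.40150074 1.79873307 0.00278957 0.95088508 0.29574752]
top [0.468 0.258 0.045] scene [266.2 151.9] wrist [275.6 249.4]
bot [0.468 0.258 0.   ] scene [265.5 164.5] wrist [272.9 220.6]
tip+ [  9.292   0.254 -17.057] scene [494.5 888. ] wrist [435.4  97.9]
tip- [ -8.707   0.24  -16.881] scene [120.9 338.2] wrist [80.4 97.8]
```

Request:
send_rows(
  commands=[
    {"dp": [0, 0, 0], "yaw": 0},
    {"dp": [0, 0, 0], "yaw": 0},
    {"dp": [0, 0, 0], "yaw": 0},
    {"dp": [0, 0, 0], "yaw": 0},
    {"dp": [0, 0, 0], "yaw": 0},
    {"dp": [0, 0, 0], "yaw": 0},
    {"dp": [0, 0, 0], "yaw": 0},
  ],
  fingers=0,
)

```text
time: 6.25
position: [0.4662, 0.2578, 0.0284]
eef_rot: [[-0.0, 1.0, 0.003], [1.0, 0.0, 0.001], [0.001, 0.003, -1.0]]
contact_force: [0.9, -0.7, 1.9]
opening: 0.891
gripper_force: 1.2
```

Run:
```python
from station import bot
import cv2, numpy as np
a=bot.get_image('scene')['frame'][:,:,::-1]; b=bot.get_image('wrist')['frame'][:,:,::-1]
z=lambda i,x,y,w,h:cv2.resize(i[y:y+h,x:x+w],(400,400),interpolation=cv2.INTER_CUBIC)
cv2.imwrite('pics/chk2.png',np.hstack([z(a,215,80,110,110),z(b,130,50,260,260)]))
for c in('scene','top','wrist'):
  print(c,[(np.round(d['centre'],4),d['score']) for d in bot.landmark_of(c,'saw45_mid')[:1]])
```

```text
scene [(array([0.4916, 0.2564, 0.0347]), 0.69)]
top [(array([0.4623, 0.2584, 0.0228]), 0.51)]
wrist [(array([0.4957, 0.2579, 0.0316]), 0.86)]
```

View pics/chk2.png

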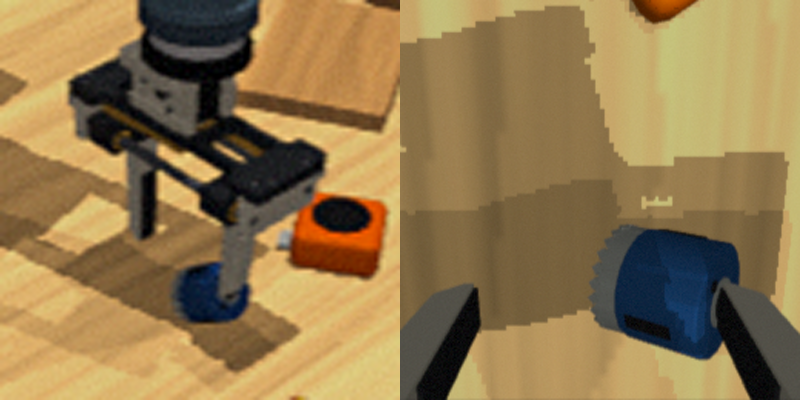

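The saw was tipped: its top is now against the +x finger and its teeth face −x (wrist crop centre (670,290)). The fingers look shorter than stated, so I'll check that with numbers before going on.

Run:
```python
from station import bot
from proj import proj
import numpy as np
s=bot.read_state(); im=bot.get_image('scene'); w=bot.get_image('wrist')
p=np.asarray(s['position']).ravel();R=np.array(s['eef_rot']).reshape(3,3);print(s['time'],p,s['opening'],s['gripper_force'],s['contact_force'])
T=np.eye(4);T[:3,:3]=R;T[:3,3]=p; wc=T@np.array(w['hand_eye'])
for zt in (17,0,-20,-35):
  for y in (-46.5*s['opening'],46.5*s['opening']):
    P=p+R@(np.array([7.5,y,zt])/1000)
    print(zt,round(y),np.round(P,3),'scene',proj(im,P),'wrist',proj(w,P,wc))
```

```text
6.5 [0.46444949 0.25747861 0.02717263] 0.99463643997348 0.8757896069437265 [1.21539229 0.85719318 1.517407  ]
17 -46 [0.418 0.265 0.01 ] scene [255.3 152.5] wrist [189.2 217.7]
17 46 [0.511 0.265 0.01 ] scene [278.3 168. ] wrist [329.1 217.6]
0 -46 [0.418 0.265 0.027] scene [255.5 147.8] wrist [183.6 227.6]
0 46 [0.511 0.265 0.027] scene [278.7 163.3] wrist [334.9 227.6]
-20 -46 [0.418 0.265 0.047] scene [255.6 142.1] wrist [175.6 241.7]
-20 46 [0.511 0.265 0.047] scene [279.2 157.6] wrist [343.1 241.6]
-35 -46 [0.418 0.265 0.062] scene [255.7 137.7] wrist [168.5 254.3]
-35 46 [0.511 0.265 0.062] scene [279.5 153.2] wrist [350.5 254.3]
```

Run:
```python
from station import bot
import cv2, numpy as np
a=bot.get_image('scene')['frame'][:,:,::-1]; b=bot.get_image('wrist')['frame'][:,:,::-1]
z=lambda i,x,y,w,h:cv2.resize(i[y:y+h,x:x+w],(400,500),interpolation=cv2.INTER_CUBIC)
cv2.imwrite('pics/chk3.png',np.hstack([z(a,250,130,48,60),z(b,240,160,128,160)]))
```

```text
(no output)
```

View pics/chk3.png

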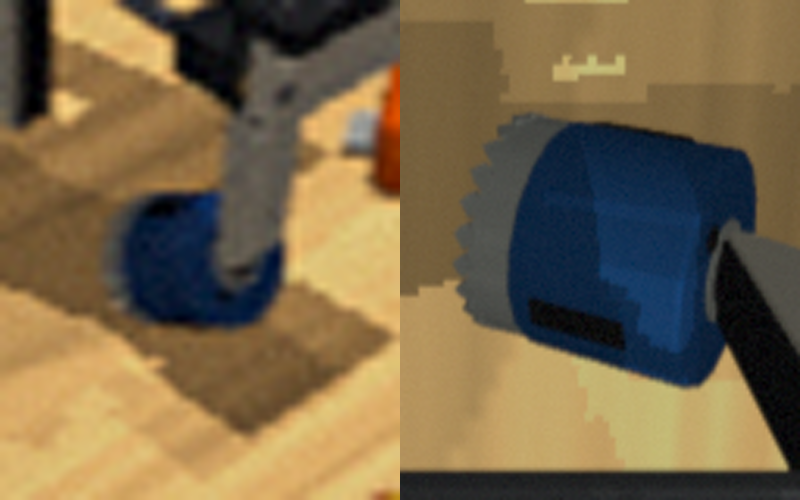

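The saw lies on its side along x, teeth toward −x, with the +x fingertip still at its bore. I'll try to right it by moving that fingertip back along the arc that tipped it.

Request:
send_rows(
  commands=[
    {"dp": [0, -2.5, -4.8], "yaw": 0},
    {"dp": [0, -3.2, -4.1], "yaw": 0},
    {"dp": [0, -3.5, -4], "yaw": 0},
    {"dp": [0, -3.9, -3.5], "yaw": 0},
    {"dp": [0, -4.3, -3], "yaw": 0},
    {"dp": [0, -4.5, -2.8], "yaw": 0},
    {"dp": [0, -4.8, -2], "yaw": 0},
    {"dp": [0, -5, -1.8], "yaw": 0},
  ],
)

```text
time: 7.7
position: [0.4326, 0.2575, 0.0536]
eef_rot: [[-0.0, 1.0, -0.0], [1.0, 0.0, -0.0], [-0.0, -0.0, -1.0]]
contact_force: [-0.6, -0.9, 0.1]
opening: 0.998
gripper_force: 0.0
```

```bash
python3 look.py saw45_mid
python3 - <<'E'
from station import bot
import cv2, numpy as np
a=bot.get_image('scene')['frame'][:,:,::-1]; b=bot.get_image('wrist')['frame'][:,:,::-1]
z=lambda i,x,y,w,h:cv2.resize(i[y:y+h,x:x+w],(400,500),interpolation=cv2.INTER_CUBIC)
cv2.imwrite('pics/chk4.png',np.hstack([z(a,230,120,72,90),z(b,160,120,192,240)]))
E
```

```text
t 7.7 tcp [0.4326 0.2575 0.0536] open 0.998 rot [[-0.0, 1.0, -0.0], [1.0, 0.0, -0.0]]
saw45_mid [0.5135 0.2584 0.023 ] tool mm [ 0.8 80.9 30.5] 0.82
```

View pics/chk4.png

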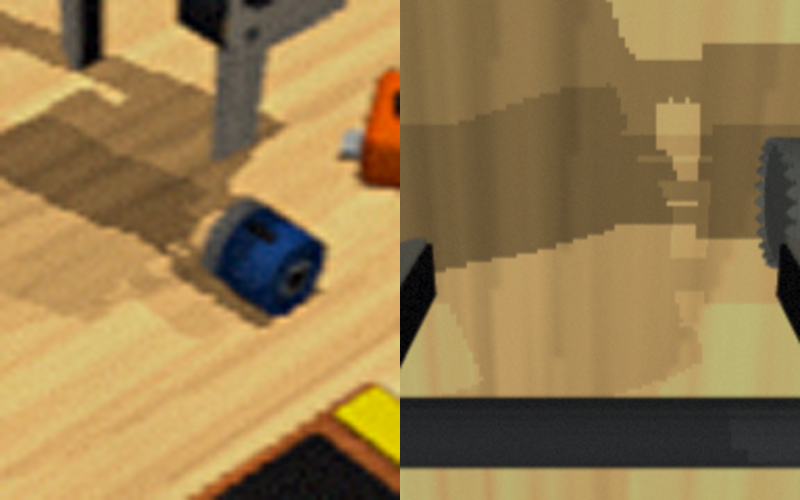

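The saw did not catch; it lies free at about (0.514, 0.258), axis along x, teeth toward −x. New plan: turn the jaws to close along y, grip lightly near its top end, and lift so it pivots teeth-down. Descending slowly will also show where the fingertips really are.

Request:
send_rows(
  commands=[
    {"dp": [0, 0, -35], "yaw": 0},
    {"dp": [0, 0, -20], "yaw": -10},
    {"dp": [0, 0, 0], "yaw": -10},
    {"dp": [0, 0, 0], "yaw": -10},
    {"dp": [0, 0, 0], "yaw": -10},
    {"dp": [0, 0, 0], "yaw": -10},
    {"dp": [0, 0, 0], "yaw": -10},
    {"dp": [0, 0, 0], "yaw": -10},
  ],
)

```text
time: 8.9
position: [0.4331, 0.2575, 0.1083]
eef_rot: [[-0.942, 0.336, -0.0], [0.336, 0.942, -0.0], [0.0, -0.0, -1.0]]
contact_force: [0.1, 0.3, -0.3]
opening: 0.998
gripper_force: 0.0
```

Request:
send_rows(
  commands=[
    {"dp": [0, 0, 0], "yaw": -10},
    {"dp": [0, 0, 0], "yaw": -10},
    {"dp": [-32, 0, 0], "yaw": 0},
    {"dp": [-32, 0, 0], "yaw": 0},
    {"dp": [-30, 0, 0], "yaw": 0},
    {"dp": [0, 0, 20], "yaw": 0},
    {"dp": [0, 0, 0], "yaw": 0},
    {"dp": [0, 0, 0], "yaw": 0},
  ],
)

```text
time: 9.9
position: [0.5268, 0.2576, 0.0887]
eef_rot: [[-1.0, -0.0, -0.0], [-0.0, 1.0, -0.0], [0.0, -0.0, -1.0]]
contact_force: [0.7, 0.0, 0.3]
opening: 1.002
gripper_force: 0.0
```

```bash
python3 look.py saw45_mid w45c; python3 look.py saw45_mid x top;python3 look.py saw45_mid x scene
```

```text
t 9.9 tcp [0.5268 0.2576 0.0887] open 1.002 rot [[-1.0, -0.0, -0.0], [-0.0, 1.0, -0.0]]
t 10.0 tcp [0.5272 0.2578 0.0893] open 1.003 rot [[-1.0, -0.001, 0.001], [-0.001, 1.0, 0.0]]
saw45_mid [ 0.6302 -0.1075  0.0111] tool mm [-102.7 -365.4   78.2] 0.53
saw45_mid [0.5113 0.2597 0.0191] tool mm [16.   1.9 70.2] 0.51
saw45_mid [0.6307 0.0728 0.0083] tool mm [-103.3 -185.1   81. ] 0.43
t 10.1 tcp [0.5272 0.2578 0.0893] open 1.002 rot [[-1.0, -0.001, 0.001], [-0.001, 1.0, 0.0]]
saw45_mid [0.5095 0.2578 0.0237] tool mm [17.8  0.  65.6] 0.88
```

View pics/w45c.png

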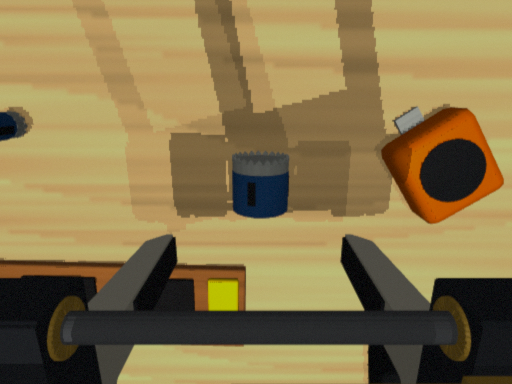

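The saw is at (260,185), centred between the fingers; the tape is clear at right (450,165). I'll descend and feel for the bench.

Request:
send_rows(
  commands=[
    {"dp": [2, 0, 30], "yaw": 0},
    {"dp": [0, 0, 30], "yaw": 0},
    {"dp": [0, 0, 12], "yaw": 0},
    {"dp": [0, 0, 5], "yaw": 0},
    {"dp": [0, 0, 0], "yaw": 0},
  ],
)

```text
time: 10.82
position: [0.5255, 0.2577, 0.012]
eef_rot: [[-1.0, -0.0, 0.001], [-0.0, 1.0, 0.0], [-0.001, 0.0, -1.0]]
contact_force: [-0.6, 0.7, -0.8]
opening: 1.002
gripper_force: 0.0
```

Request:
send_rows(
  commands=[
    {"dp": [0, 0, 3], "yaw": 0},
    {"dp": [0, 0, 3], "yaw": 0},
    {"dp": [0, 0, 0], "yaw": 0},
  ],
)

```text
time: 11.2
position: [0.5249, 0.2576, 0.0055]
eef_rot: [[-1.0, -0.0, -0.0], [-0.0, 1.0, -0.0], [0.0, -0.0, -1.0]]
contact_force: [0.8, 0.8, -0.3]
opening: 0.998
gripper_force: 0.0
```

Request:
send_rows(
  commands=[
    {"dp": [0, 0, 3], "yaw": 0},
    {"dp": [0, 0, 0], "yaw": 0},
  ],
)

```text
time: 11.45
position: [0.5247, 0.2575, 0.0022]
eef_rot: [[-1.0, -0.0, -0.001], [-0.0, 1.0, -0.0], [0.001, -0.0, -1.0]]
contact_force: [0.3, -0.0, 0.5]
opening: 1.003
gripper_force: 0.0
```

The reported TCP is 2 mm above the bench with no contact, so the tips are indeed behind the reported point. I'll keep going until they touch.

Request:
send_rows(
  commands=[
    {"dp": [0, 0, 3], "yaw": 0},
    {"dp": [0, 0, 3], "yaw": 0},
    {"dp": [0, 0, 0], "yaw": 0},
  ],
)

```text
time: 11.82
position: [0.5247, 0.2575, -0.0039]
eef_rot: [[-1.0, -0.0, -0.001], [-0.0, 1.0, -0.0], [0.001, -0.0, -1.0]]
contact_force: [0.2, 0.5, -0.2]
opening: 1.007
gripper_force: 0.0
```

Request:
send_rows(
  commands=[
    {"dp": [0, 0, 3], "yaw": 0},
    {"dp": [0, 0, 0], "yaw": 0},
  ],
)

```text
time: 12.08
position: [0.5248, 0.2575, -0.0068]
eef_rot: [[-1.0, -0.0, -0.001], [-0.0, 1.0, -0.0], [0.001, -0.0, -1.0]]
contact_force: [-0.1, -0.3, -0.9]
opening: 0.998
gripper_force: 0.0
```

Request:
send_rows(
  commands=[
    {"dp": [0, 0, 3], "yaw": 0},
    {"dp": [0, 0, 0], "yaw": 0},
  ],
)

```text
time: 12.32
position: [0.5248, 0.2575, -0.0098]
eef_rot: [[-1.0, -0.0, -0.0], [-0.0, 1.0, -0.0], [0.0, -0.0, -1.0]]
contact_force: [0.4, 0.2, -0.1]
opening: 1.006
gripper_force: 0.0
```

Request:
send_rows(
  commands=[
    {"dp": [0, 0, 3], "yaw": 0},
    {"dp": [0, 0, 0], "yaw": 0},
  ],
)

```text
time: 12.58
position: [0.5248, 0.2575, -0.0128]
eef_rot: [[-1.0, -0.0, -0.0], [-0.0, 1.0, -0.0], [0.0, -0.0, -1.0]]
contact_force: [-0.5, -0.4, 0.0]
opening: 0.999
gripper_force: 0.0
```

Request:
send_rows(
  commands=[
    {"dp": [0, 0, 3], "yaw": 0},
    {"dp": [0, 0, 0], "yaw": 0},
  ],
)

```text
time: 12.82
position: [0.5248, 0.2575, -0.0158]
eef_rot: [[-1.0, -0.0, -0.0], [-0.0, 1.0, -0.0], [0.0, -0.0, -1.0]]
contact_force: [-0.2, -0.2, -0.1]
opening: 0.996
gripper_force: 0.0
```

Request:
send_rows(
  commands=[
    {"dp": [0, 0, 3], "yaw": 0},
    {"dp": [0, 0, 0], "yaw": 0},
  ],
)

```text
time: 13.08
position: [0.5252, 0.2576, -0.017]
eef_rot: [[-1.0, -0.0, 0.001], [-0.0, 1.0, 0.0], [-0.001, 0.0, -1.0]]
contact_force: [-3.4, -0.6, 13.1]
opening: 0.999
gripper_force: 6.2
```

The tips touch the bench at reported z ≈ −16.5 mm, so the real tips are 34 mm behind the stated position. From here, tip height = z + 16.5 mm. I'll raise 6 mm and close lightly on the saw.

Request:
send_rows(
  commands=[
    {"dp": [0, 0, -6.5], "yaw": 0},
    {"dp": [0, 0, 0], "yaw": 0},
    {"dp": [0, 0, 0], "yaw": 0},
    {"dp": [0, 0, 0], "yaw": 0},
    {"dp": [0, 0, 0], "yaw": 0},
    {"dp": [0, 0, 0], "yaw": 0},
    {"dp": [0, 0, 0], "yaw": 0},
    {"dp": [0, 0, 0], "yaw": 0},
  ],
  fingers=1,
  newtons=5,
)

```text
time: 14.08
position: [0.5248, 0.2575, -0.0122]
eef_rot: [[-1.0, -0.0, -0.0], [-0.0, 1.0, -0.0], [0.0, -0.0, -1.0]]
contact_force: [-0.4, 0.0, -1.5]
opening: 0.481
gripper_force: 5.0
```

Request:
send_rows(
  commands=[
    {"dp": [4.4, 0, -6], "yaw": 0},
    {"dp": [5.5, 0, -5], "yaw": 0},
    {"dp": [6.2, 0, -4], "yaw": 0},
    {"dp": [6.9, 0, -3], "yaw": 0},
    {"dp": [7.2, 0, -1.7], "yaw": 0},
    {"dp": [7.5, 0, -0.5], "yaw": 0},
    {"dp": [7.4, 0, 1], "yaw": 0},
    {"dp": [0, 0, 0], "yaw": 0},
  ],
)

```text
time: 15.08
position: [0.4789, 0.2575, 0.0069]
eef_rot: [[-1.0, -0.001, -0.001], [-0.001, 1.0, -0.0], [0.001, -0.0, -1.0]]
contact_force: [0.3, -0.3, -2.1]
opening: 0.485
gripper_force: 5.0
```

Run:
```python
from station import bot
import cv2, numpy as np
a=bot.get_image('scene')['frame'][:,:,::-1]; b=bot.get_image('wrist')['frame'][:,:,::-1]
z=lambda i,x,y,w,h:cv2.resize(i[y:y+h,x:x+w],(400,500),interpolation=cv2.INTER_CUBIC)
cv2.imwrite('pics/chk5.png',np.hstack([z(a,230,100,72,90),z(b,160,120,192,240)]))
for c in ('scene','wrist'):print([np.round(d['centre'],3) for d in bot.landmark_of(c,'saw45_mid')[:1]])
```

```text
[array([0.463, 0.256, 0.042])]
[array([0.467, 0.259, 0.04 ])]
```

View pics/chk5.png

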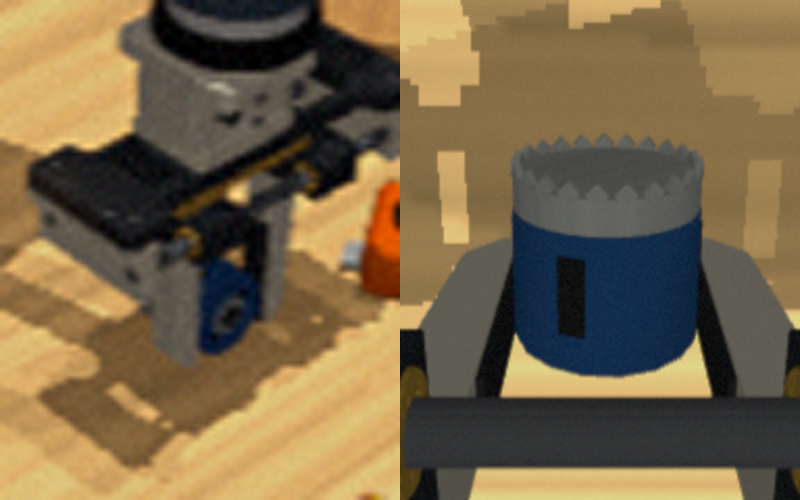

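The saw stayed horizontal in the grip (teeth at top of the wrist crop, (610,170)); the pad friction holds it. I'll lower the grip to its minimum and lift with a small jerk so gravity swings the teeth end down.

Request:
send_rows(
  commands=[
    {"dp": [0, 0, 0], "yaw": 0},
    {"dp": [0, 0, 0], "yaw": 0},
    {"dp": [0, 0, -20], "yaw": 0},
    {"dp": [0, 0, 0], "yaw": 0},
    {"dp": [0, 0, 0], "yaw": 0},
  ],
  newtons=3,
)

```text
time: 15.9
position: [0.4797, 0.2575, 0.0267]
eef_rot: [[-1.0, -0.0, -0.0], [-0.0, 1.0, -0.0], [0.0, -0.0, -1.0]]
contact_force: [0.2, -0.4, -1.9]
opening: 0.485
gripper_force: 3.0
```

```bash
cat > tilt.py <<'E'
from station import bot
import cv2, numpy as np
from proj import proj
s=bot.read_state(); w=bot.get_image('wrist'); m=bot.outline_of('wrist','saw45_mid')
f=w['frame'].astype(int)
print(s['position'],s['opening'],s['gripper_force'],s['contact_force'])
for d in m[:1]:
    ys,xs=np.nonzero(d['pixels']); print('outline rows',ys.min(),ys.max(),'cols',xs.min(),xs.max(),d['score'])
for c in ('scene','wrist'):print(c,[np.round(d['centre'],3) for d in bot.landmark_of(c,'saw45_mid')[:1]])
E
python3 tilt.py
```

```text
[0.47968529 0.25748662 0.0267498 ] 0.48524006048428536 2.999986745417118 [ 0.22955528 -0.35196373 -1.90081485]
outline rows 180 286 cols 215 302 0.8
scene [array([0.463, 0.256, 0.042])]
wrist [array([0.47 , 0.258, 0.051])]
```

```bash
cat > fit.py <<'E'
from station import bot
import cv2, numpy as np
s=bot.read_state(); w=bot.get_image('wrist'); m=bot.outline_of('wrist','saw45_mid')[0]['pixels']
inv=np.linalg.inv(np.array(w['hand_eye'])); f=192/np.tan(np.radians(w['fovy'])/2)
t=np.linspace(0,2*np.pi,40); res=[]
for th in range(-20,111,5):          # 0 = lying (teeth to tool +x), 90 = teeth down (tool +z)
  ax=np.array([np.cos(np.radians(th)),0,np.sin(np.radians(th))]); n=np.array([-ax[2],0,ax[0]])
  for a in (9,13,17):
    for zp in (-40,-34,-28):
      c=np.array([0,0,zp])+ax*a
      P=np.vstack([c+k*22.5*ax+22.5*(np.cos(t)[:,None]*n+np.sin(t)[:,None]*[0,1,0]) for k in(-1,1)])/1000
      q=P@inv[:3,:3].T+inv[:3,3]
      uv=np.c_[w['cx']+f*q[:,0]/-q[:,2], w['cy']-f*q[:,1]/-q[:,2]]
      im=np.zeros((384,512),np.uint8); cv2.fillConvexPoly(im,cv2.convexHull(uv.astype(np.int32)),1)
      res.append(((im&m).sum()/(im|m).sum(),th,a,zp))
res.sort(reverse=True); print([(round(r[0],3),)+r[1:] for r in res[:6]]); print(s['time'],s['position'],s['opening'],s['gripper_force'])
E
python3 fit.py
```

```text
[(np.float64(0.891), 45, 13, -28), (np.float64(0.888), 50, 13, -28), (np.float64(0.881), 35, 13, -34), (np.float64(0.877), 65, 17, -28), (np.float64(0.874), 40, 13, -34), (np.float64(0.872), 60, 17, -28)]
16.1 [0.47942343 0.25742422 0.02649988] 0.4843263879779583 2.9999662935733795
```

It has swung about 45–50° already. I'll jerk up twice more.

Request:
send_rows(
  commands=[
    {"dp": [0, 0, -30], "yaw": 0},
    {"dp": [0, 0, 0], "yaw": 0},
    {"dp": [0, 0, 15], "yaw": 0},
    {"dp": [0, 0, -30], "yaw": 0},
    {"dp": [0, 0, 0], "yaw": 0},
    {"dp": [0, 0, 0], "yaw": 0},
  ],
)

```text
time: 16.95
position: [0.4791, 0.2573, 0.0704]
eef_rot: [[-1.0, -0.0, -0.002], [-0.0, 1.0, -0.001], [0.002, -0.001, -1.0]]
contact_force: [0.0, 0.1, -2.3]
opening: 0.48
gripper_force: 3.0
```

```bash
python3 fit.py
python3 - <<'E'
from station import bot
import cv2, numpy as np
a=bot.get_image('scene')['frame'][:,:,::-1]; b=bot.get_image('wrist')['frame'][:,:,::-1]
z=lambda i,x,y,w,h:cv2.resize(i[y:y+h,x:x+w],(400,500),interpolation=cv2.INTER_CUBIC)
cv2.imwrite('pics/chk6.png',np.hstack([z(a,230,80,72,90),z(b,160,120,192,240)]))
E
```

```text
[(np.float64(0.894), 70, 17, -28), (np.float64(0.887), 55, 13, -28), (np.float64(0.882), 60, 13, -28), (np.float64(0.881), 75, 17, -28), (np.float64(0.88), 65, 17, -28), (np.float64(0.879), 45, 13, -34)]
16.95 [0.47906886 0.25728422 0.07041286] 0.47984715323840893 2.9999232664704323
```

View pics/chk6.png

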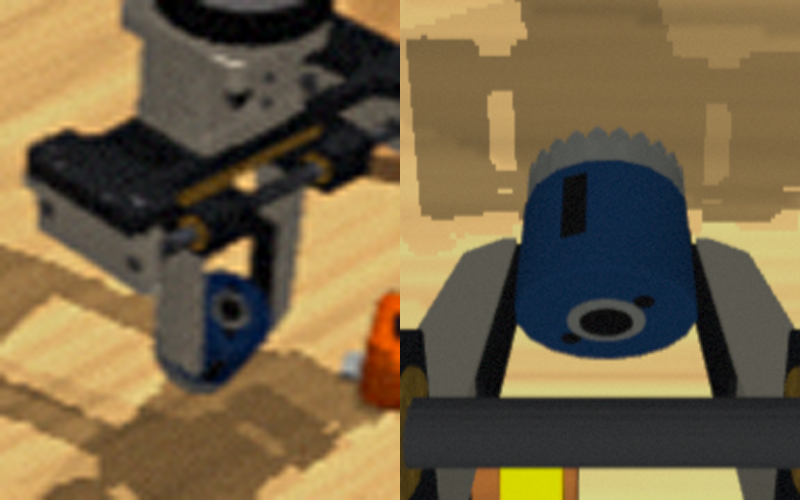

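The top face is now in view (bore at (605,320) in the crop), at roughly 55°. More jerks.

Request:
send_rows(
  commands=[
    {"dp": [0, 0, 20], "yaw": 0},
    {"dp": [0, 0, -40], "yaw": 0},
    {"dp": [0, 0, 20], "yaw": 0},
    {"dp": [0, 0, -40], "yaw": 0},
    {"dp": [0, 0, 20], "yaw": 0},
    {"dp": [0, 0, -40], "yaw": 0},
    {"dp": [0, 0, 20], "yaw": 0},
    {"dp": [0, 0, 0], "yaw": 0},
  ],
)

```text
time: 18.15
position: [0.4786, 0.2571, 0.1108]
eef_rot: [[-1.0, -0.0, -0.003], [-0.0, 1.0, -0.001], [0.003, -0.001, -1.0]]
contact_force: [-0.0, 0.2, -2.0]
opening: 0.484
gripper_force: 3.0
```

```bash
python3 fit.py
```

```text
[(np.float64(0.887), 75, 17, -28), (np.float64(0.879), 80, 17, -28), (np.float64(0.874), 70, 17, -28), (np.float64(0.856), 70, 13, -28), (np.float64(0.854), 65, 13, -28), (np.float64(0.852), 45, 9, -28)]
18.15 [0.47858341 0.25714046 0.11079605] 0.4839165871865592 2.9991424083709717
```

It is now at about 70–75°, enough for contact with the surface to finish the job. I'll firm the grip, carry it straight to pad3 (0.630, −0.016) and set it down.

Request:
send_rows(
  commands=[
    {"dp": [0, 0, 0], "yaw": 0},
    {"dp": [-15, -30, 0], "yaw": 0},
    {"dp": [-23, -42, 0], "yaw": 0},
    {"dp": [-25, -45, 0], "yaw": 0},
    {"dp": [-25, -45, 0], "yaw": 0},
    {"dp": [-25, -45, 0], "yaw": 0},
    {"dp": [-23, -40, 0], "yaw": 0},
    {"dp": [-15, -26, 0], "yaw": 0},
  ],
  newtons=12,
)

```text
time: 19.25
position: [0.6321, -0.0178, 0.1123]
eef_rot: [[-1.0, 0.001, 0.001], [0.001, 1.0, -0.0], [-0.001, -0.0, -1.0]]
contact_force: [-0.0, 0.8, -1.2]
opening: 0.482
gripper_force: 12.0
```

Request:
send_rows(
  commands=[
    {"dp": [0, 0, 25], "yaw": 0},
    {"dp": [0, 0, 25], "yaw": 0},
    {"dp": [0, 0, 22], "yaw": 0},
    {"dp": [0, 0, 0], "yaw": 0},
    {"dp": [0, 0, 0], "yaw": 0},
  ],
)

```text
time: 19.88
position: [0.6317, -0.0155, 0.0411]
eef_rot: [[-1.0, -0.0, 0.001], [-0.0, 1.0, -0.0], [-0.001, -0.0, -1.0]]
contact_force: [0.8, -0.3, -0.8]
opening: 0.482
gripper_force: 12.0
```

```bash
python3 fit.py; python3 look.py saw45_mid
```

```text
[(np.float64(0.887), 75, 17, -28), (np.float64(0.877), 80, 17, -28), (np.float64(0.864), 70, 17, -28), (np.float64(0.859), 70, 13, -28), (np.float64(0.857), 65, 13, -28), (np.float64(0.857), 45, 9, -28)]
19.875 [ 0.63165858 -0.01548259  0.04107355] 0.4819789877980183 11.99901357293129
t 19.98 tcp [ 0.632  -0.0155  0.0416] open 0.479 rot [[-1.0, -0.0, 0.002], [-0.0, 1.0, -0.0]]
saw45_mid [ 0.6295 -0.0162  0.0538] tool mm [  2.5  -0.7 -12.2] 0.65
```

Request:
send_rows(
  commands=[
    {"dp": [0, 0, 4], "yaw": 0},
    {"dp": [0, 0, 4], "yaw": 0},
    {"dp": [0, 0, 3], "yaw": 0},
    {"dp": [0, 0, 0], "yaw": 0},
  ],
  newtons=3,
)

```text
time: 20.58
position: [0.6308, -0.0154, 0.0288]
eef_rot: [[-1.0, -0.0, -0.001], [-0.0, 1.0, 0.0], [0.001, 0.0, -1.0]]
contact_force: [-0.1, -0.3, -1.0]
opening: 0.482
gripper_force: 3.0
```

Request:
send_rows(
  commands=[
    {"dp": [0, 0, 3], "yaw": 0},
    {"dp": [0, 0, 2], "yaw": 0},
    {"dp": [0, 0, 0], "yaw": 0},
  ],
)

```text
time: 20.95
position: [0.6309, -0.0154, 0.0243]
eef_rot: [[-1.0, -0.0, 0.0], [-0.0, 1.0, -0.0], [-0.0, -0.0, -1.0]]
contact_force: [-1.5, -0.1, 3.5]
opening: 0.483
gripper_force: 3.0
```

```bash
python3 fit.py; python3 look.py saw45_mid
```

```text
[(np.float64(0.887), 75, 17, -28), (np.float64(0.873), 80, 17, -28), (np.float64(0.872), 70, 17, -28), (np.float64(0.857), 65, 13, -28), (np.float64(0.856), 60, 13, -28), (np.float64(0.855), 45, 9, -28)]
20.95 [ 0.63094887 -0.01544012  0.02431486] 0.48300045772867006 3.000108227133751
t 21.05 tcp [ 0.631  -0.0154  0.0243] open 0.484 rot [[-1.0, -0.0, 0.0], [-0.0, 1.0, -0.0]]
saw45_mid [ 0.6231 -0.0154  0.0401] tool mm [  7.9   0.  -15.8] 0.81
```

Request:
send_rows(
  commands=[
    {"dp": [0, 0, 2], "yaw": 0},
    {"dp": [0, 0, 2], "yaw": 0},
    {"dp": [0, 0, 0], "yaw": 0},
  ],
)

```text
time: 21.52
position: [0.6308, -0.0154, 0.0198]
eef_rot: [[-1.0, -0.0, -0.0], [-0.0, 1.0, 0.0], [0.0, 0.0, -1.0]]
contact_force: [-1.5, -0.7, 1.8]
opening: 0.479
gripper_force: 3.0
```

```bash
python3 fit.py; python3 look.py saw45_mid
```

```text
[(np.float64(0.886), 75, 17, -28), (np.float64(0.879), 70, 17, -28), (np.float64(0.864), 80, 17, -28), (np.float64(0.852), 65, 13, -28), (np.float64(0.851), 60, 13, -28), (np.float64(0.851), 45, 9, -28)]
21.525 [ 0.63078572 -0.01537534  0.0197668 ] 0.47924771941693145 2.9962286353111267
t 21.62 tcp [ 0.6309 -0.0154  0.0198] open 0.481 rot [[-1.0, -0.0, -0.0], [-0.0, 1.0, 0.0]]
saw45_mid [ 0.6257 -0.0177  0.0406] tool mm [  5.2  -2.3 -20.8] 0.65
```

The saw now rests on the pad, tilted only 15–20°, so it should settle upright when let go.

Request:
send_rows(
  commands=[
    {"dp": [0, 0, 0], "yaw": 0},
    {"dp": [0, 0, 0], "yaw": 0},
    {"dp": [0, 0, 0], "yaw": 0},
    {"dp": [0, 0, 0], "yaw": 0},
    {"dp": [0, 0, 0], "yaw": 0},
  ],
  fingers=0.35,
)

```text
time: 22.35
position: [0.631, -0.0154, 0.0201]
eef_rot: [[-1.0, -0.0, 0.0], [-0.0, 1.0, 0.0], [-0.0, 0.0, -1.0]]
contact_force: [0.5, 0.4, -0.1]
opening: 0.65
gripper_force: 0.0
```

Request:
send_rows(
  commands=[
    {"dp": [0, 0, -20], "yaw": 0},
    {"dp": [0, 0, -40], "yaw": 0},
    {"dp": [0, 0, -40], "yaw": 0},
    {"dp": [0, 0, 0], "yaw": 0},
  ],
  fingers=0,
)

```text
time: 22.85
position: [0.6336, -0.0158, 0.1242]
eef_rot: [[-1.0, -0.0, 0.008], [-0.0, 1.0, -0.002], [-0.008, -0.002, -1.0]]
contact_force: [0.1, -0.6, -0.4]
opening: 0.988
gripper_force: 0.0
```

```bash
python3 look.py saw45_mid
python3 - <<'E'
from station import bot
import cv2, numpy as np
a=bot.get_image('scene')['frame'][:,:,::-1]; b=bot.get_image('wrist')['frame'][:,:,::-1]
z=lambda i,x,y,w,h:cv2.resize(i[y:y+h,x:x+w],(400,500),interpolation=cv2.INTER_CUBIC)
cv2.imwrite('pics/chk7.png',np.hstack([z(a,180,180,96,120),z(b,160,60,192,240)]))
print([np.round(d['centre'],3) for d in bot.landmark_of('scene','saw45_mid')[:1]])
print([np.round(d['centre'],3) for d in bot.landmark_of('wrist','pad3')[:3]])
E
```

```text
t 22.85 tcp [ 0.6336 -0.0158  0.1242] open 0.988 rot [[-1.0, -0.0, 0.008], [-0.0, 1.0, -0.002]]
saw45_mid [ 0.6203 -0.0164  0.0363] tool mm [13.9 -0.4 87.8] 0.8
[array([ 0.615, -0.016,  0.033])]
[array([0.633, 0.073, 0.01 ]), array([ 0.628, -0.108,  0.008]), array([0.636, 0.163, 0.009])]
```

View pics/chk7.png

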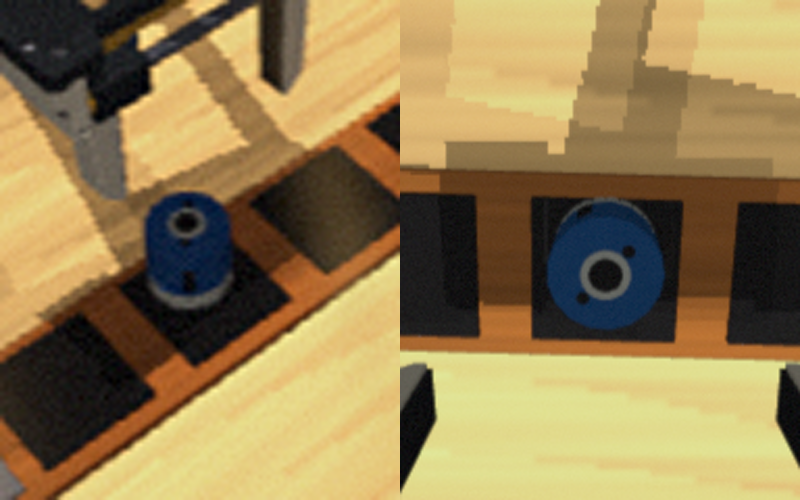

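Upright on pad3 now, but about 11 mm toward −x of the pad's centre (saw at (605,275), pad centre about (607,270) with the far side uncovered in the scene crop). I'll regrip with the jaws along x, as I do for all the saws, and shift it.

Request:
send_rows(
  commands=[
    {"dp": [0, 0, 0], "yaw": 10},
    {"dp": [0, 0, 0], "yaw": 10},
    {"dp": [0, 0, 0], "yaw": 10},
    {"dp": [0, 0, 0], "yaw": 10},
    {"dp": [0, 0, 0], "yaw": 10},
    {"dp": [0, 0, 0], "yaw": 10},
    {"dp": [0, 0, 0], "yaw": 10},
    {"dp": [0, 0, 0], "yaw": 10},
  ],
)

```text
time: 24.15
position: [0.6303, -0.0153, 0.1189]
eef_rot: [[-0.168, 0.986, -0.002], [0.986, 0.168, 0.0], [0.001, -0.002, -1.0]]
contact_force: [-0.6, -0.3, -0.6]
opening: 1.002
gripper_force: 0.0
```

Request:
send_rows(
  commands=[
    {"dp": [0, 0, 0], "yaw": 10},
    {"dp": [0, -12, 30], "yaw": 0},
    {"dp": [0, 0, 30], "yaw": 0},
    {"dp": [0, 0, 30], "yaw": 0},
    {"dp": [0, 0, 20], "yaw": 0},
    {"dp": [0, 0, 7], "yaw": 0},
    {"dp": [0, 0, 0], "yaw": 0},
  ],
)

```text
time: 25.02
position: [0.6186, -0.0153, 0.0025]
eef_rot: [[-0.0, 1.0, -0.001], [1.0, 0.0, 0.0], [0.0, -0.001, -1.0]]
contact_force: [0.2, 1.3, 0.1]
opening: 0.998
gripper_force: 0.0
```

Request:
send_rows(
  commands=[
    {"dp": [0, 0, 0], "yaw": 0},
    {"dp": [0, 0, 0], "yaw": 0},
    {"dp": [0, 0, 0], "yaw": 0},
    {"dp": [0, 0, 0], "yaw": 0},
    {"dp": [0, 0, 0], "yaw": 0},
    {"dp": [0, 0, 0], "yaw": 0},
    {"dp": [0, 0, 0], "yaw": 0},
    {"dp": [0, 0, 0], "yaw": 0},
  ],
  fingers=1,
  newtons=20,
)

```text
time: 26.02
position: [0.619, -0.0154, 0.0032]
eef_rot: [[-0.0, 1.0, 0.0], [1.0, 0.0, -0.0], [-0.0, 0.0, -1.0]]
contact_force: [-0.5, 0.6, 1.4]
opening: 0.479
gripper_force: 20.0
```

Gripped (44.5 mm). Lift, shift +11 mm in x, lower, release.

Request:
send_rows(
  commands=[
    {"dp": [0, 0, -6], "yaw": 0},
    {"dp": [0, 5.5, 0], "yaw": 0},
    {"dp": [0, 5.5, 0], "yaw": 0},
    {"dp": [0, 0, 0], "yaw": 0},
    {"dp": [0, 0, 3], "yaw": 0},
    {"dp": [0, 0, 2.5], "yaw": 0},
    {"dp": [0, 0, 0], "yaw": 0},
  ],
)

```text
time: 26.9
position: [0.6297, -0.0154, 0.0034]
eef_rot: [[-0.0, 1.0, -0.0], [1.0, 0.0, 0.0], [0.0, -0.0, -1.0]]
contact_force: [0.7, -0.5, -1.0]
opening: 0.481
gripper_force: 20.0
```

Request:
send_rows(
  commands=[
    {"dp": [0, 0, 0], "yaw": 0},
    {"dp": [0, 0, 0], "yaw": 0},
    {"dp": [0, 0, 0], "yaw": 0},
    {"dp": [0, 0, 0], "yaw": 0},
    {"dp": [0, 0, -15], "yaw": 0},
    {"dp": [0, 0, -35], "yaw": 0},
    {"dp": [0, 0, -40], "yaw": 0},
    {"dp": [0, 0, -40], "yaw": 0},
  ],
  fingers=0,
)

```text
time: 27.9
position: [0.6301, -0.0154, 0.1361]
eef_rot: [[-0.0, 1.0, 0.001], [1.0, 0.0, -0.0], [-0.0, 0.001, -1.0]]
contact_force: [1.6, 0.1, 0.1]
opening: 0.998
gripper_force: 0.0
```

Request:
send_rows(
  commands=[
    {"dp": [-12, -30, 0], "yaw": 0},
    {"dp": [-12, -30, 0], "yaw": 0},
    {"dp": [-12, -30, 0], "yaw": 0},
    {"dp": [-12, -30, 0], "yaw": 0},
    {"dp": [-12, -30, 0], "yaw": 0},
    {"dp": [-9, -29, 0], "yaw": 0},
    {"dp": [0, 0, 0], "yaw": 0},
  ],
)

```text
time: 28.78
position: [0.4499, -0.0847, 0.1348]
eef_rot: [[0.001, 1.0, 0.001], [1.0, -0.001, -0.0], [-0.0, 0.001, -1.0]]
contact_force: [-0.2, 0.9, -0.2]
opening: 1.001
gripper_force: 0.0
```

```bash
python3 look.py saw32_mid w32; python3 look.py saw45_mid t2 top; python3 look.py saw45_mid t2 scene
```

```text
t 28.77 tcp [ 0.4499 -0.0847  0.1348] open 1.001 rot [[0.001, 1.0, 0.001], [1.0, -0.001, -0.0]]
saw32_mid [ 0.4552 -0.082   0.023 ] tool mm [  2.8   5.2 111.8] 0.83
t 28.88 tcp [ 0.452  -0.0847  0.1347] open 1.0 rot [[0.001, 1.0, 0.002], [1.0, -0.001, -0.001]]
saw45_mid [ 0.6279 -0.0164  0.0351] tool mm [ 68.5 175.6 100. ] 0.62
t 28.98 tcp [ 0.4522 -0.0845  0.1342] open 1.0 rot [[-0.0, 1.0, 0.002], [1.0, 0.0, -0.0]]
saw45_mid [ 0.6281 -0.0159  0.0349] tool mm [ 68.5 175.8  99.6] 0.77
```

View pics/w32.png

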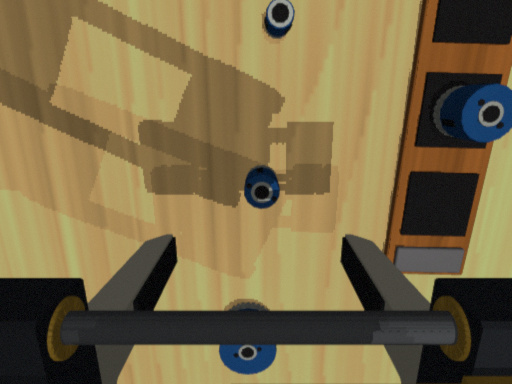

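The 32 mm saw is at (262,188) between the jaws, and the 45 mm saw stands on pad3 at (0.628, −0.016). Descend to reported z ≈ −8 mm and grip.

Request:
send_rows(
  commands=[
    {"dp": [1.5, 1, 30], "yaw": 0},
    {"dp": [0, 0, 35], "yaw": 0},
    {"dp": [0, 0, 35], "yaw": 0},
    {"dp": [0, 0, 28], "yaw": 0},
    {"dp": [0, 0, 14], "yaw": 0},
    {"dp": [0, 0, 0], "yaw": 0},
  ],
)

```text
time: 29.82
position: [0.4517, -0.0826, -0.009]
eef_rot: [[-0.001, 1.0, -0.002], [1.0, 0.001, 0.001], [0.001, -0.002, -1.0]]
contact_force: [0.0, -1.1, -0.2]
opening: 1.001
gripper_force: 0.0
```

Request:
send_rows(
  commands=[
    {"dp": [0, 0, 0], "yaw": 0},
    {"dp": [0, 0, 0], "yaw": 0},
    {"dp": [0, 0, 0], "yaw": 0},
    {"dp": [0, 0, 0], "yaw": 0},
    {"dp": [0, 0, 0], "yaw": 0},
    {"dp": [0, 0, 0], "yaw": 0},
    {"dp": [0, 0, 0], "yaw": 0},
    {"dp": [0, 0, 0], "yaw": 0},
  ],
  fingers=1,
)

```text
time: 30.82
position: [0.452, -0.0829, -0.0084]
eef_rot: [[-0.0, 1.0, -0.0], [1.0, 0.0, 0.0], [0.0, -0.0, -1.0]]
contact_force: [0.1, 0.4, -0.0]
opening: 0.343
gripper_force: 20.0
```

Request:
send_rows(
  commands=[
    {"dp": [0, 0, -30], "yaw": 0},
    {"dp": [0, 0, -40], "yaw": 0},
    {"dp": [10, 10, -30], "yaw": 0},
    {"dp": [30, 34, 0], "yaw": 0},
    {"dp": [36, 40, 0], "yaw": 0},
    {"dp": [36, 40, 0], "yaw": 0},
    {"dp": [30, 36, 0], "yaw": 0},
    {"dp": [15, 20, 0], "yaw": 0},
  ],
)

```text
time: 31.82
position: [0.633, 0.076, 0.0909]
eef_rot: [[-0.002, 1.0, -0.001], [1.0, 0.002, 0.0], [0.0, -0.001, -1.0]]
contact_force: [0.3, -0.3, -1.1]
opening: 0.343
gripper_force: 20.0
```

Request:
send_rows(
  commands=[
    {"dp": [0, 0, 25], "yaw": 0},
    {"dp": [0, 0, 30], "yaw": 0},
    {"dp": [0, 0, 20], "yaw": 0},
    {"dp": [0, 0, 0], "yaw": 0},
  ],
)

```text
time: 32.33
position: [0.6299, 0.0742, 0.0143]
eef_rot: [[-0.0, 1.0, -0.005], [1.0, 0.0, 0.0], [0.0, -0.005, -1.0]]
contact_force: [0.3, -0.7, -1.4]
opening: 0.34
gripper_force: 20.0
```

Request:
send_rows(
  commands=[
    {"dp": [0, 0, 4], "yaw": 0},
    {"dp": [0, 0, 4], "yaw": 0},
    {"dp": [0, 0, 2], "yaw": 0},
    {"dp": [0, 0, 0], "yaw": 0},
    {"dp": [0, 0, 0], "yaw": 0},
  ],
)

```text
time: 32.95
position: [0.6321, 0.0741, 0.0069]
eef_rot: [[-0.0, 1.0, 0.0], [1.0, 0.0, -0.0], [-0.0, 0.0, -1.0]]
contact_force: [-0.8, 0.3, -2.3]
opening: 0.344
gripper_force: 20.0
```

Request:
send_rows(
  commands=[
    {"dp": [0, 0, 0], "yaw": 0},
    {"dp": [0, 0, 0], "yaw": 0},
    {"dp": [0, 0, 0], "yaw": 0},
    {"dp": [0, 0, 0], "yaw": 0},
    {"dp": [0, 0, -15], "yaw": 0},
    {"dp": [0, 0, -35], "yaw": 0},
    {"dp": [0, 0, -40], "yaw": 0},
    {"dp": [0, 0, -40], "yaw": 0},
  ],
  fingers=0,
)

```text
time: 33.95
position: [0.632, 0.0741, 0.1391]
eef_rot: [[-0.0, 1.0, 0.001], [1.0, 0.0, -0.0], [-0.0, 0.001, -1.0]]
contact_force: [0.1, -0.4, 0.8]
opening: 1.002
gripper_force: 0.0
```

Next the 22 mm saw at (0.464, 0.059): shift −168 in x, −15 in y.

Request:
send_rows(
  commands=[
    {"dp": [-3, -28, 0], "yaw": 0},
    {"dp": [-3, -28, 0], "yaw": 0},
    {"dp": [-3, -28, 0], "yaw": 0},
    {"dp": [-2, -28, 0], "yaw": 0},
    {"dp": [-2, -28, 0], "yaw": 0},
    {"dp": [-2, -28, 0], "yaw": 0},
    {"dp": [0, 0, 0], "yaw": 0},
  ],
)

```text
time: 34.83
position: [0.4628, 0.0592, 0.1378]
eef_rot: [[-0.0, 1.0, 0.001], [1.0, 0.0, -0.0], [-0.0, 0.001, -1.0]]
contact_force: [0.2, -1.0, -0.4]
opening: 0.994
gripper_force: 0.0
```

```bash
python3 look.py saw22_mid; python3 look.py saw32_mid a top; python3 look.py saw32_mid a scene
```

```text
t 34.83 tcp [0.4628 0.0592 0.1378] open 0.994 rot [[-0.0, 1.0, 0.001], [1.0, 0.0, -0.0]]
saw22_mid [0.4717 0.0564 0.0251] tool mm [ -2.8   8.9 112.7] 0.84
saw22_mid [ 0.6315 -0.0138  0.0116] tool mm [-73.  168.6 126.3] 0.73
t 34.92 tcp [0.4651 0.059  0.1378] open 0.999 rot [[-0.0, 1.0, 0.003], [1.0, 0.0, -0.0]]
saw32_mid [0.6333 0.0788 0.0357] tool mm [ 19.9 167.9 102.5] 0.7
saw32_mid [ 0.4995  0.3977 -0.0034] tool mm [338.8  34.  141.2] 0.35
t 35.02 tcp [0.4654 0.0589 0.1373] open 1.0 rot [[-0.0, 1.0, 0.002], [1.0, 0.0, -0.0]]
saw32_mid [0.6275 0.0696 0.0359] tool mm [ 10.7 162.  101.7] 0.51
```

Request:
send_rows(
  commands=[
    {"dp": [-1, 1, 30], "yaw": 0},
    {"dp": [0, 0, 35], "yaw": 0},
    {"dp": [0, 0, 35], "yaw": 0},
    {"dp": [0, 0, 30], "yaw": 0},
    {"dp": [0, 0, 16], "yaw": 0},
    {"dp": [0, 0, 0], "yaw": 0},
  ],
)

```text
time: 35.88
position: [0.4642, 0.0582, -0.0107]
eef_rot: [[-0.0, 1.0, -0.003], [1.0, 0.0, 0.0], [0.0, -0.003, -1.0]]
contact_force: [0.5, -0.1, 0.1]
opening: 1.001
gripper_force: 0.0
```

Request:
send_rows(
  commands=[
    {"dp": [0, 0, 0], "yaw": 0},
    {"dp": [0, 0, 0], "yaw": 0},
    {"dp": [0, 0, 0], "yaw": 0},
    {"dp": [0, 0, 0], "yaw": 0},
    {"dp": [0, 0, 0], "yaw": 0},
    {"dp": [0, 0, 0], "yaw": 0},
    {"dp": [0, 0, 0], "yaw": 0},
    {"dp": [0, 0, 0], "yaw": 0},
  ],
  fingers=1,
  newtons=15,
)

```text
time: 36.88
position: [0.465, 0.058, -0.0093]
eef_rot: [[-0.0, 1.0, 0.0], [1.0, 0.0, -0.0], [-0.0, 0.0, -1.0]]
contact_force: [0.5, -0.1, 0.1]
opening: 0.232
gripper_force: 15.0
```

Request:
send_rows(
  commands=[
    {"dp": [0, 0, -30], "yaw": 0},
    {"dp": [0, 0, -40], "yaw": 0},
    {"dp": [8, 10, -30], "yaw": 0},
    {"dp": [20, 32, 0], "yaw": 0},
    {"dp": [24, 38, 0], "yaw": 0},
    {"dp": [24, 38, 0], "yaw": 0},
    {"dp": [20, 33, 0], "yaw": 0},
    {"dp": [10, 17.5, 0], "yaw": 0},
  ],
)

```text
time: 37.88
position: [0.6346, 0.1652, 0.09]
eef_rot: [[-0.001, 1.0, -0.0], [1.0, 0.001, 0.0], [0.0, -0.0, -1.0]]
contact_force: [-0.0, -0.7, -1.0]
opening: 0.233
gripper_force: 15.0
```

Request:
send_rows(
  commands=[
    {"dp": [0, 0, 25], "yaw": 0},
    {"dp": [0, 0, 30], "yaw": 0},
    {"dp": [0, 0, 20], "yaw": 0},
    {"dp": [0, 0, 5], "yaw": 0},
    {"dp": [0, 0, 3], "yaw": 0},
    {"dp": [0, 0, 2], "yaw": 0},
    {"dp": [0, 0, 0], "yaw": 0},
    {"dp": [0, 0, 0], "yaw": 0},
  ],
)

```text
time: 38.88
position: [0.6338, 0.1641, 0.0063]
eef_rot: [[-0.0, 1.0, 0.001], [1.0, 0.0, 0.0], [0.0, 0.001, -1.0]]
contact_force: [-0.0, -1.1, -0.9]
opening: 0.232
gripper_force: 15.0
```

Request:
send_rows(
  commands=[
    {"dp": [0, 0, 0], "yaw": 0},
    {"dp": [0, 0, 0], "yaw": 0},
    {"dp": [0, 0, 0], "yaw": 0},
    {"dp": [0, 0, 0], "yaw": 0},
    {"dp": [0, 0, -15], "yaw": 0},
    {"dp": [0, 0, -35], "yaw": 0},
    {"dp": [0, 0, -40], "yaw": 0},
    {"dp": [0, 0, -40], "yaw": 0},
  ],
  fingers=0,
)

```text
time: 39.88
position: [0.6335, 0.1641, 0.1381]
eef_rot: [[-0.0, 1.0, 0.001], [1.0, 0.0, 0.0], [0.0, 0.001, -1.0]]
contact_force: [0.4, 0.9, -0.8]
opening: 0.991
gripper_force: 0.0
```

Now the 60 mm saw near (0.439, −0.255).

Request:
send_rows(
  commands=[
    {"dp": [-50, -20, 0], "yaw": 0},
    {"dp": [-54, -25, 0], "yaw": 0},
    {"dp": [-54, -25, 0], "yaw": 0},
    {"dp": [-54, -25, 0], "yaw": 0},
    {"dp": [-54, -25, 0], "yaw": 0},
    {"dp": [-54, -25, 0], "yaw": 0},
    {"dp": [-50, -25, 0], "yaw": 0},
    {"dp": [-49, -24, 0], "yaw": 0},
  ],
)

```text
time: 40.88
position: [0.4388, -0.2568, 0.1371]
eef_rot: [[-0.0, 1.0, 0.002], [1.0, 0.0, -0.001], [-0.001, 0.002, -1.0]]
contact_force: [0.1, -1.4, 1.1]
opening: 1.001
gripper_force: 0.0
```

Request:
send_rows(
  commands=[
    {"dp": [0, 0, 0], "yaw": 0},
    {"dp": [0, 0, 0], "yaw": 0},
  ],
)

```text
time: 41.12
position: [0.4397, -0.2549, 0.1364]
eef_rot: [[0.001, 1.0, 0.001], [1.0, -0.001, -0.0], [-0.0, 0.001, -1.0]]
contact_force: [-0.2, 0.3, -0.6]
opening: 0.999
gripper_force: 0.0
```

```bash
python3 look.py saw60_mid w60; python3 look.py saw22_mid a top; python3 look.py saw22_mid a scene;  python3 look.py saw60_mid a scene
python3 - <<'E'
from station import bot
import numpy as np
m=bot.outline_of('wrist','saw60_mid')[0]['pixels']; ys,xs=np.nonzero(m); print(xs.min(),xs.max(),ys.min(),ys.max())
E
```

```text
t 41.12 tcp [ 0.4397 -0.2549  0.1364] open 0.999 rot [[0.001, 1.0, 0.001], [1.0, -0.001, -0.0]]
saw60_mid [ 0.4388 -0.2537  0.0221] tool mm [  1.2  -1.  114.3] 0.82
t 41.23 tcp [ 0.4401 -0.2539  0.1361] open 1.002 rot [[-0.002, 1.0, 0.001], [1.0, 0.002, 0.0]]
saw22_mid [0.6318 0.1619 0.0331] tool mm [415.5 192.3 103.1] 0.53
t 41.33 tcp [ 0.4401 -0.2537  0.1359] open 0.998 rot [[-0.002, 1.0, 0.0], [1.0, 0.002, 0.0]]
saw22_mid [0.6324 0.164  0.0424] tool mm [417.3 193.2  93.5] 0.46
t 41.42 tcp [ 0.44   -0.2539  0.1357] open 0.996 rot [[-0.002, 1.0, 0.0], [1.0, 0.002, 0.0]]
saw60_mid [ 0.498   0.4011 -0.    ] tool mm [654.9  59.4 135.8] 0.67
saw60_mid [ 0.4382 -0.2572  0.0207] tool mm [ -3.3  -1.8 115. ] 0.66
224 289 153 224
```

Saw22 stands on pad1 and the 60 mm saw is directly below. Descend and grip.

Request:
send_rows(
  commands=[
    {"dp": [0, -1, 30], "yaw": 0},
    {"dp": [0, 0, 35], "yaw": 0},
    {"dp": [0, 0, 35], "yaw": 0},
    {"dp": [0, 0, 29], "yaw": 0},
    {"dp": [0, 0, 15], "yaw": 0},
    {"dp": [0, 0, 0], "yaw": 0},
  ],
)

```text
time: 42.32
position: [0.4381, -0.2545, -0.009]
eef_rot: [[-0.0, 1.0, -0.001], [1.0, 0.0, 0.001], [0.001, -0.001, -1.0]]
contact_force: [-0.2, -1.1, -0.3]
opening: 1.003
gripper_force: 0.0
```

Request:
send_rows(
  commands=[
    {"dp": [0, 0, 0], "yaw": 0},
    {"dp": [0, 0, 0], "yaw": 0},
    {"dp": [0, 0, 0], "yaw": 0},
    {"dp": [0, 0, 0], "yaw": 0},
    {"dp": [0, 0, 0], "yaw": 0},
    {"dp": [0, 0, 0], "yaw": 0},
  ],
  fingers=1,
  newtons=25,
)

```text
time: 43.08
position: [0.4386, -0.2551, -0.0079]
eef_rot: [[-0.0, 1.0, 0.0], [1.0, 0.0, -0.0], [-0.0, 0.0, -1.0]]
contact_force: [-1.1, 0.3, 6.4]
opening: 0.639
gripper_force: 25.0
```

Request:
send_rows(
  commands=[
    {"dp": [0, 0, -30], "yaw": 0},
    {"dp": [0, 0, -40], "yaw": 0},
    {"dp": [10, 10, -30], "yaw": 0},
    {"dp": [28, 36, 0], "yaw": 0},
    {"dp": [34, 43, 0], "yaw": 0},
    {"dp": [34, 43, 0], "yaw": 0},
    {"dp": [28, 37, 0], "yaw": 0},
    {"dp": [15.5, 21, 0], "yaw": 0},
  ],
)

```text
time: 44.08
position: [0.6297, -0.1032, 0.0906]
eef_rot: [[-0.002, 1.0, -0.001], [1.0, 0.002, 0.001], [0.001, -0.001, -1.0]]
contact_force: [-0.8, -0.1, -2.1]
opening: 0.642
gripper_force: 25.0
```

Request:
send_rows(
  commands=[
    {"dp": [0, 0, 25], "yaw": 0},
    {"dp": [0, 0, 30], "yaw": 0},
    {"dp": [0, 0, 20], "yaw": 0},
    {"dp": [0, 0, 5], "yaw": 0},
    {"dp": [0, 0, 3], "yaw": 0},
    {"dp": [0, 0, 2], "yaw": 0},
    {"dp": [0, 0, 0], "yaw": 0},
    {"dp": [0, 0, 0], "yaw": 0},
  ],
)

```text
time: 45.08
position: [0.6288, -0.1055, 0.0073]
eef_rot: [[-0.0, 1.0, 0.001], [1.0, 0.0, -0.0], [-0.0, 0.001, -1.0]]
contact_force: [0.2, 0.3, -2.3]
opening: 0.643
gripper_force: 25.0
```

Request:
send_rows(
  commands=[
    {"dp": [0, 0, 0], "yaw": 0},
    {"dp": [0, 0, 0], "yaw": 0},
    {"dp": [0, 0, 0], "yaw": 0},
    {"dp": [0, 0, 0], "yaw": 0},
    {"dp": [0, 0, -15], "yaw": 0},
    {"dp": [0, 0, -35], "yaw": 0},
    {"dp": [0, 0, -40], "yaw": 0},
    {"dp": [0, 0, -50], "yaw": 0},
  ],
  fingers=0,
)

```text
time: 46.08
position: [0.628, -0.1052, 0.1483]
eef_rot: [[-0.0, 1.0, -0.001], [1.0, 0.0, 0.0], [0.0, -0.001, -1.0]]
contact_force: [1.0, -1.0, 1.1]
opening: 0.997
gripper_force: 0.0
```

Request:
send_rows(
  commands=[
    {"dp": [0, -50, 0], "yaw": 0},
    {"dp": [0, -50, 0], "yaw": 0},
    {"dp": [0, -50, 0], "yaw": 0},
    {"dp": [-30, -40, 0], "yaw": 0},
    {"dp": [0, 0, 0], "yaw": 0},
  ],
)

```text
time: 46.7
position: [0.4367, -0.1366, 0.148]
eef_rot: [[0.003, 1.0, 0.001], [1.0, -0.003, -0.001], [-0.001, 0.001, -1.0]]
contact_force: [0.9, -0.5, -0.2]
opening: 1.001
gripper_force: 0.0
```

Run:
```python
from station import bot
import cv2, numpy as np
A={c:bot.get_image(c)['frame'][:,:,::-1] for c in('scene','top')}
z=lambda i,x,y,w,h:cv2.resize(i[y:y+h,x:x+w],(800,300),interpolation=cv2.INTER_CUBIC)
cv2.imwrite('pics/end.png',np.vstack([z(A['top'],187,115,192,72),cv2.resize(A['scene'][170:320,140:340],(400,300),interpolation=cv2.INTER_CUBIC).repeat(2,1)]))
s=bot.read_state();print(s['time'],s['position'],s['contact_force'])
for n in ('saw22_mid','saw32_mid','saw45_mid','saw60_mid','pad1','tape'):
  for c in A: print(n,c,[(np.round(d['centre'],3).tolist(),round(d['score'],2)) for d in bot.landmark_of(c,n)[:4 if n=='pad1' else 1]])
```

```text
46.8 [ 0.43912957 -0.13591897  0.14785489] [0.04400903 0.82984133 0.9950926 ]
saw22_mid scene [([0.633, 0.166, 0.039], 0.65)]
saw22_mid top [([0.633, 0.165, 0.036], 0.64)]
saw32_mid scene [([0.631, 0.069, 0.034], 0.67)]
saw32_mid top [([0.633, 0.074, 0.036], 0.7)]
saw45_mid scene [([0.627, -0.016, 0.036], 0.71)]
saw45_mid top [([0.63, -0.014, 0.035], 0.71)]
saw60_mid scene [([0.628, -0.104, 0.032], 0.67)]
saw60_mid top [([0.625, -0.106, 0.035], 0.74)]
pad1 scene [([0.632, 0.163, 0.014], 0.78), ([0.634, 0.074, 0.01], 0.76), ([0.626, -0.016, 0.008], 0.75), ([0.627, -0.103, 0.015], 0.49)]
pad1 top [([0.63, -0.106, 0.013], 0.75), ([0.635, 0.074, 0.009], 0.62), ([0.628, -0.018, 0.009], 0.57), ([0.632, 0.162, 0.01], 0.55)]
tape scene [([0.495, 0.401, 0.004], 0.75)]
tape top [([0.499, 0.401, -0.003], 0.85)]
```

View pics/end.png

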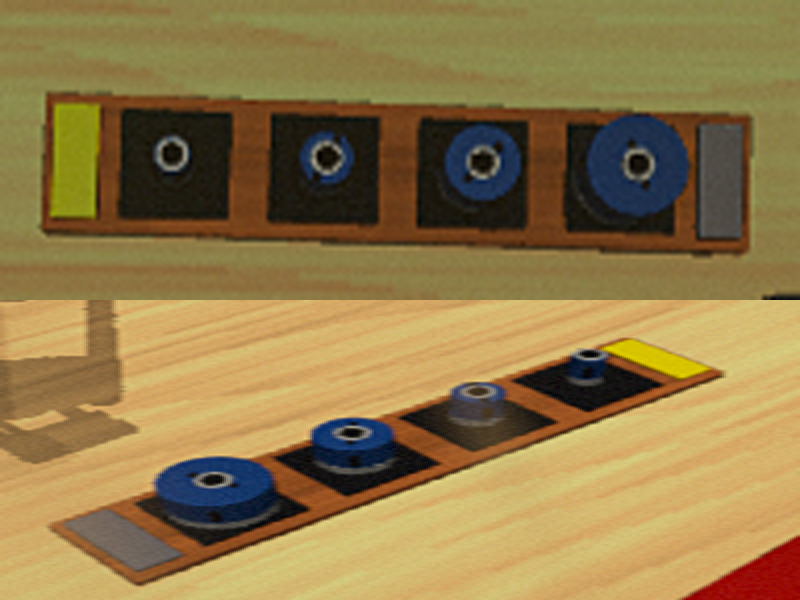

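All four saws stand upright on their pads, smallest (170,155) at the yellow tag through largest (638,163), each within a few mm of centre. The tape is unmoved and the robot is clear, so I'm handing in.

```bash
python3 -c "
from station import bot
print(bot.finish_job())"
```

```text
the job is handed in; nothing more can be done
None
```

I handed the job in with all four hole saws upright and released on their pads, 22, 32, 45 and 60 mm counting from the yellow tag; the last camera check put each within about 5 mm of centre and the tape measure unmoved (no verdict came back; the 45 mm saw tipped over at the first grasp because the fingertips are really about 34 mm shorter than stated, and I stood it up again).

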